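# Find the rocking corner of a trainer plate and press its shim flat

### The arm

A 6-joint arm with a two-finger parallel gripper is mounted at the origin on the work surface. World frame = base frame: x ahead of the robot, y to its left, z up, the work surface at z = 0. Lengths are in mm, angles in rad, forces in N, time in s.
With the tool pointing down it reaches from about 425 to 950 mm from the base axis. Payload 3.5 kg.
Tool frame: the origin (TCP) lies midway between the tips of the shut fingers; the grasp point (between the pads) lies 19 mm behind it; z points along the fingers, y is the direction in which the jaws open and shut (so a half turn about z gives the same grasp; the last joint's range is limited). The gripper opens to 85 mm and grips with 20 to 120 N. Pads are 22 mm wide; open, the fingers measure 114 mm over their backs; the gripper's body (76 mm by 85 mm) begins 54 mm behind the grasp point. The pads swing forward as they close: fully open they stand 13 mm farther back than shut.
Start: joints at [-1.267, 0.286, 1.577, -0, 1.279, -0.15], TCP at [295.929, -606.656, 231.325] pointing down, gripper open.
Joint ranges: [-2.77, 2.77], [-0.9, 2.22], [0.21, 2.48], [-1.53, 4.67], [0.24, 2.81], [-2.84, 2.84]. Speed limits (rad/s): [2.79, 2.79, 3.14, 3.14, 3.14, 3.14].

### API

Orientations are given as a 3x3 rotation matrix whose columns are the frame's x, y, z axes.
In Python, from rig import arm gives the robot as it stands.
- The arm moves only by the shell command python3 -m jog 'ROWS' [OPENING]. ROWS is JSON, a list of rows, each a list of 2 entries, a list of its own where there are three numbers: the shift along the tool's x, y, z in cm, then the turn, a rotation vector about the tool's x, y, z in degrees. A call has 1 to 8 rows; each row is the pose to reach, as a shift and turn from the pose commanded when the call began, along the tool's axes at that moment; what a row does not reach only later rows make up. A row lasts 1/10 s, in which the tool goes at most 50 mm and 8.59 degrees, less where a joint would pass 70% of its speed; a pose out of reach is approached as far as the arm can. A call with a gripper value outside its range is refused whole. OPENING is the opening, from -1 (shut) to 1 (fully open), so that 0 is half open, set as the call begins (- or left out, the last holds). The fingers move at their own pace and stop on an object; the grip force is fixed at half the most. Time passes only in rows, so rows that repeat a pose let the fingers close. It gives the time, the measured TCP pose, the force and the opening at its end, in the units of the state.
- arm.state(): the state, without advancing time (a new reading comes with each control period).
- arm.read_camera(name): name is "scene" or "top" or "wrist"; returns a dict with "color" (480x640x3 uint8, red, green, blue), "depth" (480x640 float32, mm along the optical axis (not along the pixel's ray), 0 where there is no reading), "fov_y" (degrees; the focal length in pixels is half the picture's height over the tangent of half this angle, whatever the lens; pixels are square), "cx", "cy" (the principal point, pixels), "R" (3x3) and "t" (3): a world point X has camera coordinates R X + t; the wrist camera has in their place "mount" (4x4, takes a point from camera to tool coordinates, whose origin is the TCP and whose axes are the flange's). Camera axes: x right, y down, z forward; pixel columns grow to the right and rows downward; lengths in mm; the calibration is good to about 2 mm. The wrist camera is an equidistant fisheye: a pixel r from the principal point sees the ray r / f radians off the axis. A picture is of the moment at which its call begins: read the wrist's pose just before it.
- arm.finish_job(): hands the job in, once; it reports no verdict.
The state is a dict: "time_s": time; "q": joint angles; "joint_velocities": joint speeds; "joint_torque": joint torques, N m; "tool_pos": TCP position; "ee_rot": TCP orientation; "contact_force": force on the tool from outside, world axes, zero at the start; "torque": the same for the moment, N m; "width": finger opening in mm.
Only numpy, scipy, OpenCV 4.12 (cv2) and the standard library are available. Lean on these libraries where they do the work, as an engineer would, in place of code of your own. Each camera call takes 0.05 s, during which the arm holds its last target.

### The job

The controller's mounting plate rocks on one of its four feet. With the fingertips press its corners down firmly, one after another, until you find the one that goes down; then press that corner's steel lever shim down flat and press the same corner once more to check that it now stands firm. Leave the other three shims standing up, do not lift or shift the plate, do not disturb the things lying around, and finish clear of everything.

Things in the scene. Friction and masses are not known exactly. Their poses are not given: they have to be found in the camera images.
- plate: Mounting plate of the controller trainer: grey painted steel, 170 x 228 x 6 mm, about 1.4 kg, lying loose and level on four rubber feet, three modules (two black, one white) on a rail across its middle (block 120 mm in y, 92 mm in x, rising 62 mm above the plate's underside). Origin: centre of its underside, 33 mm above the bench; +y along its length to the robot's left, +x away from the robot, +z up.
- base: White steel base under the plate, 230 x 385 mm, top 10 mm above the bench, fixed; same axes and middle as the plate. At each plate corner a lever shim is hinged to it: pivot along x, 17 mm above the bench, 66 mm from the middle in x, 112 mm in y, under the plate's edge; its tongue points out in y. A flat shim's nose packs the plate's corner from below: pressed then, it gives about 1 mm.
- corner_near_left (a point): Place to press the plate's corner nearer the robot, left (-x, +y): on its top face, 39 mm above the bench, 68 mm from the plate's middle in x and 96 mm in y; moves with the plate. Pressed straight down with 7 N or more, the corner that rocks goes down about 5 mm to a stop, the opposite corner rising, and springs back; the other corners give under 1 mm. It cannot be told before pressing.
- corner_near_right (a point): Place to press the plate's corner nearer the robot, right (-x, -y): on its top face, 39 mm above the bench, 68 mm from the plate's middle in x and 96 mm in y; moves with the plate. Pressed straight down with 7 N or more, the corner that rocks goes down about 5 mm to a stop, the opposite corner rising, and springs back; the other corners give under 1 mm. It cannot be told before pressing.
- corner_far_left (a point): Place to press the plate's corner farther from the robot, left (+x, +y): on its top face, 39 mm above the bench, 68 mm from the plate's middle in x and 96 mm in y; moves with the plate. Pressed straight down with 7 N or more, the corner that rocks goes down about 5 mm to a stop, the opposite corner rising, and springs back; the other corners give under 1 mm. It cannot be told before pressing.
- corner_far_right (a point): Place to press the plate's corner farther from the robot, right (+x, -y): on its top face, 39 mm above the bench, 68 mm from the plate's middle in x and 96 mm in y; moves with the plate. Pressed straight down with 7 N or more, the corner that rocks goes down about 5 mm to a stop, the opposite corner rising, and springs back; the other corners give under 1 mm. It cannot be told before pressing.
- shim_near_left (a joint): Angle (rad) of the steel lever shim at the corner nearer the robot, left (-x, +y): 0 = flat on the base, positive = tongue standing up; starts at 0.68 to 0.88, at most 0.95. It stays where it is left: a stiff pivot of about 0.2 N m, so 5 to 10 N straight down, 40 mm out from the pivot, moves it.
- tongue_near_left (a point): Point on the upper face of that shim's tongue, 60 mm out from its pivot. The tongue is 26 mm wide, 4 mm thick, its round end 70 mm out from the pivot, and points out to the left (plate +y). The point moves with it: about 50 mm above the bench when standing up, 14 mm when flat.
- shim_near_right (a joint): Angle (rad) of the steel lever shim at the corner nearer the robot, right (-x, -y): 0 = flat on the base, positive = tongue standing up; starts at 0.68 to 0.88, at most 0.95. It stays where it is left: a stiff pivot of about 0.2 N m, so 5 to 10 N straight down, 40 mm out from the pivot, moves it.
- tongue_near_right (a point): Point on the upper face of that shim's tongue, 60 mm out from its pivot. The tongue is 26 mm wide, 4 mm thick, its round end 70 mm out from the pivot, and points out to the right (plate -y). The point moves with it: about 50 mm above the bench when standing up, 14 mm when flat.
- shim_far_left (a joint): Angle (rad) of the steel lever shim at the corner farther from the robot, left (+x, +y): 0 = flat on the base, positive = tongue standing up; starts at 0.68 to 0.88, at most 0.95. It stays where it is left: a stiff pivot of about 0.2 N m, so 5 to 10 N straight down, 40 mm out from the pivot, moves it.
- tongue_far_left (a point): Point on the upper face of that shim's tongue, 60 mm out from its pivot. The tongue is 26 mm wide, 4 mm thick, its round end 70 mm out from the pivot, and points out to the left (plate +y). The point moves with it: about 50 mm above the bench when standing up, 14 mm when flat.
- shim_far_right (a joint): Angle (rad) of the steel lever shim at the corner farther from the robot, right (+x, -y): 0 = flat on the base, positive = tongue standing up; starts at 0.68 to 0.88, at most 0.95. It stays where it is left: a stiff pivot of about 0.2 N m, so 5 to 10 N straight down, 40 mm out from the pivot, moves it.
- tongue_far_right (a point): Point on the upper face of that shim's tongue, 60 mm out from its pivot. The tongue is 26 mm wide, 4 mm thick, its round end 70 mm out from the pivot, and points out to the right (plate -y). The point moves with it: about 50 mm above the bench when standing up, 14 mm when flat.
- relay_center (a point): Bystander: small black plug-in relay, 28 x 22 x 36 mm high, standing loose on the white base beside the plate's right edge, between the two right shims. Point: its centre.
- driver: Bystander: screwdriver lying loose on the bench between robot and base. Origin: middle of its underside.
- meter_center (a point): Bystander: hand-held multimeter, grey, 150 x 78 x 34 mm, lying loose on the bench to the right of the base. Point: its centre.
- bin: Bystander: red plastic parts bin, 200 x 140 x 70 mm high, with a few spare terminal blocks, on the bench to the left of the base. Origin: centre of its underside.

How it is judged (in metres and radians):
On the way, in this order (a step that is already met when the one before it is completed fails the run):
1. the rocking corner has been pressed down by 3 mm or more with the fingers, all shims still standing (contact force between the fingers and plate above 1 N and value of joint each of shim_near_left, shim_near_right, shim_far_left, shim_far_right above 0.5 rad and height (world z) of any of corner_near_left, corner_near_right, corner_far_left, corner_far_right below 0.0361 m), for 0.1 s.
2. one shim lies flat (within 0.08 rad), the other three still stand up (((value of joint shim_near_left below 0.08 rad and value of joint each of shim_near_right, shim_far_left, shim_far_right above 0.5 rad) or (value of joint shim_near_right below 0.08 rad and value of joint each of shim_near_left, shim_far_left, shim_far_right above 0.5 rad) or (value of joint shim_far_left below 0.08 rad and value of joint each of shim_near_left, shim_near_right, shim_far_right above 0.5 rad) or (value of joint shim_far_right below 0.08 rad and value of joint each of shim_near_left, shim_near_right, shim_far_left above 0.5 rad))), for 0.1 s.
3. that corner is pressed again (4 N or more) and stands firm on its shim: it gives less than 2.5 mm and the shim's nose carries load (((value of joint shim_near_left below 0.08 rad and contact force between the fingers and plate above 4 N and horizontal distance between the grasp point and corner_near_left below 0.04 m and height (world z) of corner_near_left above 0.0366 m and contact force between shim_near_left and plate above 1 N) or (value of joint shim_near_right below 0.08 rad and contact force between the fingers and plate above 4 N and horizontal distance between the grasp point and corner_near_right below 0.04 m and height (world z) of corner_near_right above 0.0366 m and contact force between shim_near_right and plate above 1 N) or (value of joint shim_far_left below 0.08 rad and contact force between the fingers and plate above 4 N and horizontal distance between the grasp point and corner_far_left below 0.04 m and height (world z) of corner_far_left above 0.0366 m and contact force between shim_far_left and plate above 1 N) or (value of joint shim_far_right below 0.08 rad and contact force between the fingers and plate above 4 N and horizontal distance between the grasp point and corner_far_right below 0.04 m and height (world z) of corner_far_right above 0.0366 m and contact force between shim_far_right and plate above 1 N))), for 0.1 s.
At the end, for the whole second after the job is handed in: One shim lies flat (within 0.08 rad), the shim of the corner that rocked; the other three stand up (above 0.5 rad); the plate is level (within 0.01 rad), at rest and within 10 mm of where it was (((value of joint shim_near_left below 0.08 rad and value of joint each of shim_near_right, shim_far_left, shim_far_right above 0.5 rad) or (value of joint shim_near_right below 0.08 rad and value of joint each of shim_near_left, shim_far_left, shim_far_right above 0.5 rad) or (value of joint shim_far_left below 0.08 rad and value of joint each of shim_near_left, shim_near_right, shim_far_right above 0.5 rad) or (value of joint shim_far_right below 0.08 rad and value of joint each of shim_near_left, shim_near_right, shim_far_left above 0.5 rad)) and angle between plate's own z axis and vertical below 0.01 rad and distance of plate from where it was at the start of the episode below 0.01 m and linear speed of plate below 0.01 m/s); the robot touches nothing.
It fails at once if the plate is lifted or shifted by more than 15 mm (distance of plate from where it was at the start of the episode above 0.015 m).
It fails at once if a bystander (relay, screwdriver, multimeter, bin) is moved by more than 15 mm (distance of any of relay_center, driver, meter_center, bin from where it was at the start of the episode above 0.015 m).
It also fails if it takes over 54 s, if anything falls off the work surface, if the arm or the gripper's body presses on something with over 40 N, if the wrist force passes 120 N, or if a joint passes its speed limit or range.

## Working session

There is one attempt and no reset: what is moved stays moved. The work goes in short steps, Python scripts to look and compute and a shell command to move; the robot and the scene stay as the last step left them, time stands still between calls to the robot, and variables do not carry over. Pictures are saved under pics/ and viewed, and the job is handed in when it is done.

```bash
ls; mkdir -p pics; python3 - <<'E'
from rig import arm
import cv2,numpy as np
s=arm.state();print({k:np.round(v,3).tolist() for k,v in s.items()})
for n in("top","scene"):
    c=arm.read_camera(n);np.save(f"{n}.npy",c,allow_pickle=True)
    cv2.imwrite(f"pics/{n}0.png",c["color"][:,:,::-1])
    print(n,c["fov_y"],c["cx"],c["cy"],np.round(c["R"],3).tolist(),np.round(c["t"],1).tolist())
E
```

```text
pics
{'time_s': 0.0, 'q': [-1.267, 0.287, 1.578, -0.0, 1.279, -0.15], 'joint_velocities': [-0.001, 0.001, -0.001, -0.001, -0.001, -0.0], 'joint_torque': [-0.001, -40.599, -29.263, -0.0, 0.006, -0.0], 'tool_pos': [295.731, -606.04, 229.923], 'ee_rot': [[0.899, 0.438, -0.001], [0.438, -0.899, 0.002], [0.0, -0.002, -1.0]], 'contact_force': [-0.174, 0.296, 0.097], 'torque': [0.014, -0.015, 0.054], 'width': 85.486}
top 50.091015196524204 316.6543699856416 230.70232050683444 [[0.019, -1.0, -0.017], [-0.992, -0.016, -0.123], [0.123, 0.019, -0.992]] [33.5, 520.7, 1155.0]
scene 43.43079844020871 319.76365513051934 234.4670965080896 [[0.55, 0.835, 0.01], [0.545, -0.35, -0.762], [-0.633, 0.424, -0.648]] [-313.7, -223.0, 1464.2]
```

View pics/top0.png

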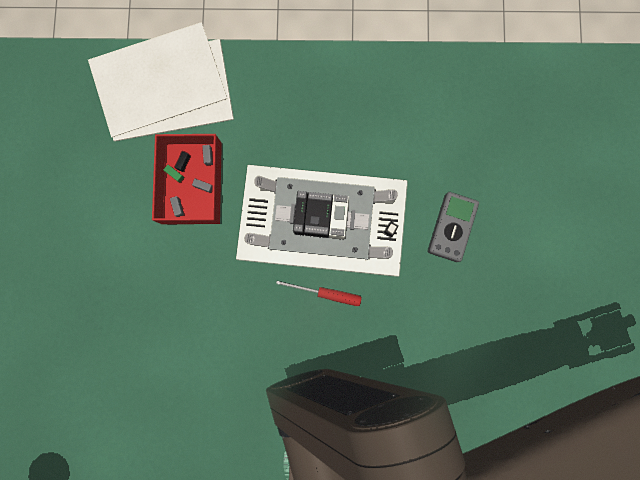

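View pics/scene0.png

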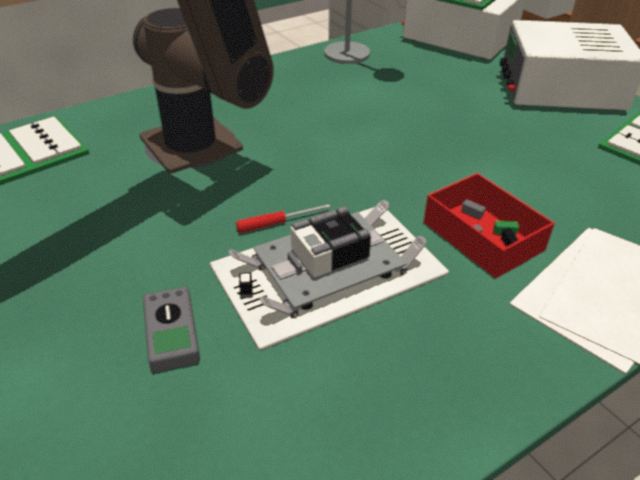

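The top view shows the white base with corners at about (247,165), (407,180), (400,276) and (237,260). The plate is centred near (323,219), the relay is at (391,229), and the driver lies below the base. Next I'll measure these.

```bash
cat > h.py <<'E'
import numpy as np,cv2
def load(n): return np.load(f"{n}.npy",allow_pickle=True).item()
def ray(c,uv,z):
    uv=np.atleast_2d(uv).astype(float); f=240/np.tan(np.radians(c["fov_y"]/2))
    d=np.c_[(uv[:,0]-c["cx"])/f,(uv[:,1]-c["cy"])/f,np.ones(len(uv))]@np.array(c["R"])
    o=-np.array(c["R"]).T@np.array(c["t"]); return o+d*((z-o[2])/d[:,2])[:,None]
def proj(c,X):
    f=240/np.tan(np.radians(c["fov_y"]/2)); p=np.atleast_2d(X)@np.array(c["R"]).T+np.array(c["t"]); return np.c_[p[:,0]/p[:,2]*f+c["cx"],p[:,1]/p[:,2]*f+c["cy"]]
E
python3 - <<'E'
from h import *
c=load("top");im=c["color"].astype(int)
print(im[255,300],im[190,300],im[170,300])
reg=np.zeros((480,640),bool);reg[155:290,228:415]=1
mx=im.max(2);mn=im.min(2)
w=((mn>205)&reg).astype(np.uint8)
w2=((mx-mn<25)&(mn>90)&reg).astype(np.uint8)
for n,m,z in(("base",w,10),("all",w2,10)):
    cs,_=cv2.findContours(m,cv2.RETR_EXTERNAL,cv2.CHAIN_APPROX_NONE);k=max(cs,key=cv2.contourArea)
    P=ray(c,k[:,0],z); r=cv2.minAreaRect(P[:,:2].astype(np.float32));print(n,r)
g=((mx-mn<30)&(mn>90)&(mn<190)&reg).astype(np.uint8)
g=cv2.morphologyEx(g,cv2.MORPH_OPEN,np.ones((3,3)))
cv2.imwrite("pics/crop.png",cv2.resize(c["color"][155:290,228:415,::-1],None,fx=4,fy=4,interpolation=cv2.INTER_CUBIC))
cv2.imwrite("pics/g.png",cv2.resize(g[155:290,228:415]*255,None,fx=4,fy=4,interpolation=0))
E
```

```text
[238 237 228] [154 156 152] [250 243 234]
base ((550.8816528320312, 31.833770751953125), (382.1876220703125, 227.54222106933594), 85.1279067993164)
all ((550.087890625, 31.41448974609375), (385.0877990722656, 231.08245849609375), 85.10586547851562)
```

View pics/crop.png

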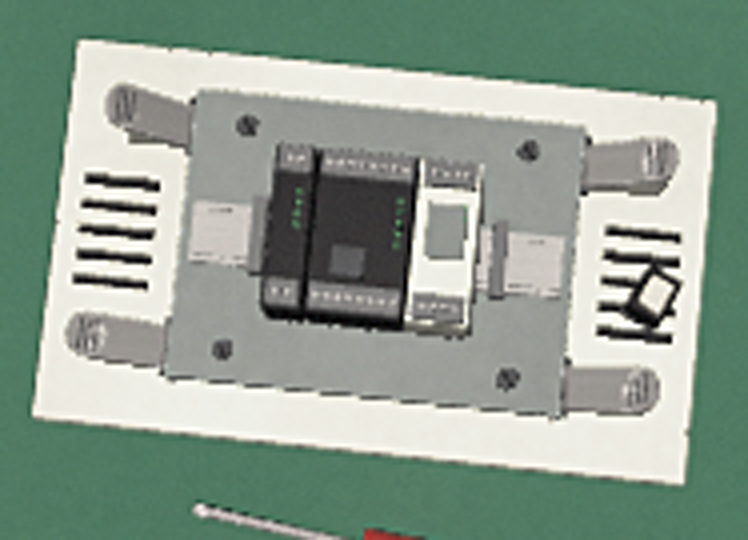

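View pics/g.png

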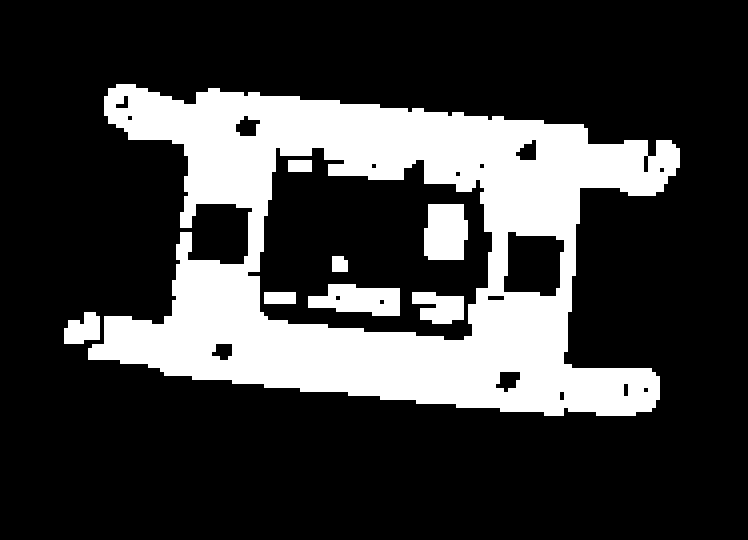

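```bash
python3 - <<'E'
from h import *
c=load("top")
# plate corners in crop px /4 + offset
k=np.array([[197,90],[588,127],[562,415],[163,376]])/4+[228,155]-.4
P=ray(c,k,39)[:,:2];print(P.round(1));print(P.mean(0),[np.linalg.norm(P[i]-P[(i+1)%4]).round(1) for i in range(4)])
d=(P[0]-P[1])/2+(P[3]-P[2])/2;print("yaw y",np.degrees(np.arctan2(d[0],d[1])))
# relay top, driver, tongue tips at z~60
print("relay",ray(c,[(655/4+228,296/4+155)],46))
C=np.array([550.3,31.5]);a=np.radians(4.9);ex=np.array([np.cos(a),-np.sin(a)]);ey=np.array([np.sin(a),np.cos(a)])
for n,uv in dict(fl=(106,100),fr=(680,158),nl=(66,330),nr=(658,390)).items():
    p=ray(c,[np.array(uv)/4+[228,155]],62)[0,:2]-C; print(n,p@ex,p@ey)
e=0
# draw
im=c["color"][:,:,::-1].copy()
for sx in(1,-1):
  for sy in(1,-1):
    q=C+68*sx*ex+96*sy*ey;u=proj(c,[*q,39])[0];cv2.circle(im,tuple(u.round().astype(int)),2,(0,0,255),-1);print(sx,sy,q.round(1))
cv2.imwrite("pics/mark.png",cv2.resize(im[155:290,228:415],None,fx=4,fy=4))
E
```

```text
[[643.7 137.8]
 [625.2 -89.9]
 [457.7 -75.9]
 [476.1 152.6]]
[550.65331242  31.12009763] [np.float64(228.5), np.float64(168.1), np.float64(229.2), np.float64(168.3)]
yaw y 4.6272913144464
relay [[ 525.14456734 -128.79040397   46.        ]]
fl 67.0464471171707 161.2821323724887
fr 66.42786301149592 -167.26895836050127
nl -66.64779935306595 168.04012873735908
nr -66.252705305855 -166.2193054586728
1 1 [626.3 121.3]
1 -1 [609.9 -70. ]
-1 1 [490.7 133. ]
-1 -1 [474.3 -58.3]
```

View pics/mark.png

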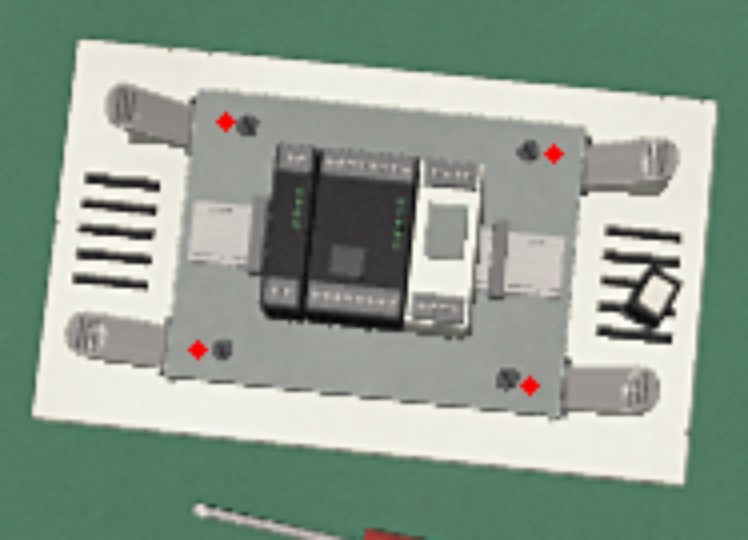

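The marks sit on the plate corners, so the calibration agrees. I'll shut the gripper and travel toward near_right while turning to line up with the plate.

```bash
python3 -m jog '[[[5,-5.2,0],[0,0,4]],[[8,-8.3,0],[0,0,8]],[[11.5,-11.9,0],[0,0,12]],[[15,-15.5,0],[0,0,16]],[[18.5,-19.1,0],[0,0,20]],[[22,-22.8,0],[0,0,24]],[[25.5,-26.4,0],[0,0,28]],[[29,-30,0],[0,0,30.8]]]' -1
```

```text
time_s: 0.9
tool_pos: [419.6, -224.2, 231.0]
ee_rot: [[0.996, -0.087, -0.0], [-0.087, -0.996, 0.0], [-0.0, -0.0, -1.0]]
contact_force: [0.6, -0.4, 0.3]
width: -0.3
```

```bash
cat > w.py <<'E'
import sys,numpy as np
from rig import arm
s=arm.state();p=np.array(s["tool_pos"]);R=np.array(s["ee_rot"])
C=np.array([550.4,31.3]);a=np.radians(4.8);ex=np.array([np.cos(a),-np.sin(a)]);ey=np.array([np.sin(a),np.cos(a)])
d=p[:2]-C
print("t",s["time_s"],"plate-frame",(d@ex).round(1),(d@ey).round(1),"z",p[2].round(2),"F",np.round(s["contact_force"],1),"w",round(s["width"],1),"yaw",np.degrees(np.arctan2(R[1,0],R[0,0])).round(2),"tilt",R[:2,2].round(4))
for n,x,y in(("nl",-68,96),("nr",-68,-96),("fl",68,96),("fr",68,-96),("tnl",-66,168),("tnr",-66,-168),("tfl",66,168),("tfr",66,-168)):
    q=np.array([*(C+x*ex+y*ey),p[2]]);print(n,((q-p)@R/10).round(2),end="; ")
print()
E
python3 w.py
```

```text
t 0.9 plate-frame -108.9 -265.5 z 230.97 F [ 0.6 -0.4  0.3] w -0.3 yaw -4.97 tilt [-0.0001  0.0003]
nl [ 3.990e+00 -3.616e+01  1.000e-02]; nr [  4.04 -16.96   0.  ]; fl [ 1.759e+01 -3.620e+01  1.000e-02]; fr [ 17.64 -17.     0.  ]; tnl [ 4.170e+00 -4.336e+01  1.000e-02]; tnr [ 4.27 -9.76  0.  ]; tfl [ 1.737e+01 -4.340e+01  1.000e-02]; tfr [17.46 -9.8   0.  ];
```

```bash
python3 -m jog '[[[1.2,-4.5,2],[0,0,0]],[[2.4,-9,4],[0,0,0]],[[3.5,-13,6],[0,0,0]],[[4,-16.8,8],[0,0,0]],[[4,-16.8,11],[0,0,0]],[[4,-16.8,14],[0,0,0]],[[4,-16.8,17],[0,0,0]],[[4,-16.8,18],[0,0,0]]]'; python3 w.py
```

```text
time_s: 1.7
tool_pos: [470.8, -61.0, 47.9]
ee_rot: [[0.997, -0.083, -0.007], [-0.083, -0.997, 0.002], [-0.007, -0.002, -1.0]]
contact_force: [-1.0, 1.2, -0.8]
width: 0.1
t 1.7 plate-frame -71.6 -98.7 z 47.87 F [-1.   1.2 -0.8] w 0.1 yaw -4.77 tilt [-0.0067  0.0024]
nl [  0.37 -19.47   0.03]; nr [ 0.36 -0.27 -0.  ]; fl [ 13.97 -19.46  -0.06]; fr [13.96 -0.26 -0.09]; tnl [  0.57 -26.67   0.04]; tnr [ 0.56  6.93 -0.02]; tfl [ 13.77 -26.66  -0.05]; tfr [13.76  6.94 -0.11];
```

```bash
python3 -m jog '[[[0,0,0],[0,0,0]],[[0,0,0],[0,0,0]],[[0,0,0.3],[0,0,0]],[[0,0,0.6],[0,0,0]],[[0,0,0.9],[0,0,0]],[[0,0,0.9],[0,0,0]]]'; python3 w.py
```

```text
time_s: 2.3
tool_pos: [473.4, -62.2, 42.2]
ee_rot: [[0.996, -0.084, -0.0], [-0.084, -0.996, 0.0], [-0.0, -0.0, -1.0]]
contact_force: [-0.5, 0.4, -0.6]
width: -0.0
t 2.3 plate-frame -68.9 -99.6 z 42.22 F [-0.5  0.4 -0.6] w -0.0 yaw -4.8 tilt [-0.0002  0.0001]
nl [  0.09 -19.56   0.  ]; nr [ 0.09 -0.36  0.  ]; fl [ 13.69 -19.56  -0.  ]; fr [13.69 -0.36 -0.  ]; tnl [  0.29 -26.76   0.  ]; tnr [ 0.29  6.84 -0.  ]; tfl [ 13.49 -26.76  -0.  ]; tfr [13.49  6.84 -0.  ];
```

```bash
python3 -m jog '[[[0,-0.4,0.1],[0,0,0]],[[0,-0.4,0.3],[0,0,0]],[[0,-0.4,0.4],[0,0,0]],[[0,-0.4,0.5],[0,0,0]],[[0,-0.4,0.5],[0,0,0]]]'; python3 w.py
```

```text
time_s: 2.8
tool_pos: [474.1, -58.0, 39.1]
ee_rot: [[0.997, -0.083, -0.002], [-0.083, -0.997, 0.001], [-0.002, -0.001, -1.0]]
contact_force: [-5.1, 2.1, 12.9]
width: -0.2
t 2.8 plate-frame -68.6 -95.4 z 39.09 F [-5.1  2.1 12.9] w -0.2 yaw -4.78 tilt [-0.0018  0.0008]
nl [ 6.000e-02 -1.914e+01  1.000e-02]; nr [ 0.06  0.06 -0.  ]; fl [ 1.366e+01 -1.913e+01 -1.000e-02]; fr [13.66  0.07 -0.03]; tnl [ 2.600e-01 -2.634e+01  2.000e-02]; tnr [ 0.25  7.26 -0.01]; tfl [ 1.346e+01 -2.633e+01 -1.000e-02]; tfr [13.45  7.27 -0.03];
```

Near_right carries 13 N at z 39.1, so it is firm. Next is near_left.

```bash
python3 -m jog '[[[0,0,-2.5],[0,0,0]],[[0,-3,-4],[0,0,0]],[[0,-7,-4],[0,0,0]],[[0,-11,-4],[0,0,0]],[[0,-15,-4],[0,0,0]],[[0,-18,-3],[0,0,0]],[[0,-19.2,-1],[0,0,0]],[[0,-19.2,-0.5],[0,0,0]]]'; python3 -m jog '[[[0,0,0],[0,0,0]],[[0,0,0.2],[0,0,0]],[[0,0,0.4],[0,0,0]],[[0,0,0.5],[0,0,0]],[[0,0,0.5],[0,0,0]]]'; python3 w.py
```

```text
time_s: 3.6
tool_pos: [488.3, 134.5, 40.4]
ee_rot: [[0.997, -0.081, -0.004], [-0.081, -0.997, -0.0], [-0.004, 0.0, -1.0]]
contact_force: [-0.6, 0.2, -1.3]
width: -0.2
time_s: 4.1
tool_pos: [490.8, 132.3, 39.1]
ee_rot: [[0.996, -0.085, 0.001], [-0.085, -0.996, -0.0], [0.001, 0.0, -1.0]]
contact_force: [-2.8, -0.7, 7.0]
width: -0.3
t 4.1 plate-frame -67.8 95.7 z 39.13 F [-2.8 -0.7  7. ] w -0.3 yaw -4.85 tilt [ 0.0006 -0.0004]
nl [-0.02 -0.03 -0.  ]; nr [0.000e+00 1.917e+01 1.000e-02]; fl [ 1.358e+01 -5.000e-02  1.000e-02]; fr [13.6  19.15  0.02]; tnl [ 0.18 -7.23 -0.  ]; tnr [2.100e-01 2.637e+01 1.000e-02]; tfl [ 1.338e+01 -7.250e+00  1.000e-02]; tfr [1.341e+01 2.635e+01 2.000e-02];
```

```bash
python3 -m jog '[[[0,0,0.1],[0,0,0]],[[0,0,0.2],[0,0,0]],[[0,0,0.2],[0,0,0]],[[0,0,0.2],[0,0,0]]]'; python3 w.py
```

```text
time_s: 4.5
tool_pos: [490.9, 132.3, 39.0]
ee_rot: [[0.996, -0.084, -0.001], [-0.084, -0.996, -0.001], [-0.001, 0.001, -1.0]]
contact_force: [-8.8, -1.6, 18.5]
width: -0.1
t 4.5 plate-frame -67.8 95.7 z 39.04 F [-8.8 -1.6 18.5] w -0.1 yaw -4.83 tilt [-0.0008 -0.0008]
nl [-0.02 -0.03 -0.  ]; nr [-1.000e-02  1.917e+01  2.000e-02]; fl [ 1.358e+01 -4.000e-02 -1.000e-02]; fr [1.359e+01 1.916e+01 1.000e-02]; tnl [ 0.17 -7.23 -0.01]; tnr [1.900e-01 2.637e+01 2.000e-02]; tfl [13.37 -7.24 -0.02]; tfr [1.339e+01 2.636e+01 1.000e-02];
```

Near_left is firm too, with 18 N at z 39. Next is far_left.

```bash
python3 -m jog '[[[0,0,-2.5],[0,0,0]],[[3,0,-4],[0,0,0]],[[7,0,-4],[0,0,0]],[[11,0,-4],[0,0,0]],[[13.6,0,-3],[0,0,0]],[[13.6,0,-1.5],[0,0,0]],[[13.6,0,-0.8],[0,0,0]],[[13.6,0,-0.8],[0,0,0]]]'; python3 -m jog '[[[0,0,0],[0,0,0]],[[0,0,0.2],[0,0,0]],[[0,0,0.4],[0,0,0]],[[0,0,0.6],[0,0,0]],[[0,0,0.7],[0,0,0]],[[0,0,0.7],[0,0,0]]]'; python3 w.py
```

```text
time_s: 5.3
tool_pos: [622.8, 121.4, 40.9]
ee_rot: [[0.996, -0.084, -0.005], [-0.084, -0.996, -0.0], [-0.005, 0.001, -1.0]]
contact_force: [0.2, 0.7, -0.1]
width: 0.0
time_s: 5.9
tool_pos: [625.7, 121.9, 37.1]
ee_rot: [[0.996, -0.084, 0.0], [-0.084, -0.996, 0.0], [0.0, -0.0, -1.0]]
contact_force: [-1.5, -0.1, 4.0]
width: -0.2
t 5.9 plate-frame 67.5 96.6 z 37.06 F [-1.5 -0.1  4. ] w -0.2 yaw -4.8 tilt [0.0004 0.0003]
nl [-13.55   0.06  -0.  ]; nr [-1.355e+01  1.926e+01 -1.000e-02]; fl [ 0.05  0.06 -0.  ]; fr [ 5.000e-02  1.926e+01 -1.000e-02]; tnl [-13.35  -7.14  -0.  ]; tnr [-1.335e+01  2.646e+01 -1.000e-02]; tfl [-0.15 -7.14  0.  ]; tfr [-1.500e-01  2.646e+01 -1.000e-02];
```

It has gone down about 2 mm at only 4 N. I'll press further.

```bash
python3 -m jog '[[[0,0,0.2],[0,0,0]],[[0,0,0.4],[0,0,0]],[[0,0,0.5],[0,0,0]],[[0,0,0.5],[0,0,0]],[[0,0,0.5],[0,0,0]]]'; python3 w.py
```

```text
time_s: 6.4
tool_pos: [626.0, 122.0, 34.5]
ee_rot: [[0.997, -0.083, -0.001], [-0.083, -0.997, -0.0], [-0.001, 0.0, -1.0]]
contact_force: [-6.1, -0.2, 15.1]
width: 0.2
t 6.4 plate-frame 67.7 96.7 z 34.48 F [-6.1 -0.2 15.1] w 0.2 yaw -4.78 tilt [-0.0006 -0.    ]
nl [-1.357e+01  6.000e-02  1.000e-02]; nr [-1.358e+01  1.926e+01  1.000e-02]; fl [ 0.03  0.07 -0.  ]; fr [ 0.02 19.27  0.  ]; tnl [-1.337e+01 -7.140e+00  1.000e-02]; tnr [-1.338e+01  2.646e+01  1.000e-02]; tfl [-0.17 -7.13 -0.  ]; tfr [-0.18 26.47  0.  ];
```

Far_left rocks: z 34.5 at 15 N against a stop. I'll hold briefly, lift off, and move over its tongue.

```bash
python3 -m jog '[[[0,0,0],[0,0,0]],[[0,0,0],[0,0,0]],[[0,0,-1],[0,0,0]],[[0,0,-4],[0,0,0]],[[0,0,-7],[0,0,0]],[[-0.1,-3,-7.5],[0,0,0]],[[-0.1,-6.2,-7.5],[0,0,0]],[[-0.1,-6.2,-7.5],[0,0,0]]]'; python3 w.py; python3 - <<'E'
from rig import arm
import cv2
c=arm.read_camera("scene");cv2.imwrite("pics/s1.png",cv2.resize(c["color"][170:370,190:470,::-1],None,fx=2.8,fy=2.8))
E
```

```text
time_s: 7.2
tool_pos: [629.8, 186.5, 106.6]
ee_rot: [[0.997, -0.081, 0.001], [-0.081, -0.997, 0.001], [0.001, -0.001, -1.0]]
contact_force: [-0.1, -0.0, 0.8]
width: 0.1
t 7.2 plate-frame 66.1 161.3 z 106.61 F [-0.1 -0.   0.8] w 0.1 yaw -4.62 tilt [0.0014 0.001 ]
nl [-13.43   6.49  -0.03]; nr [-13.49  25.69  -0.05]; fl [ 0.17  6.53 -0.01]; fr [ 0.11 25.73 -0.03]; tnl [-13.21  -0.71  -0.02]; tnr [-13.32  32.89  -0.06]; tfl [-0.01 -0.67  0.  ]; tfr [-0.12 32.93 -0.04];
```

View pics/s1.png

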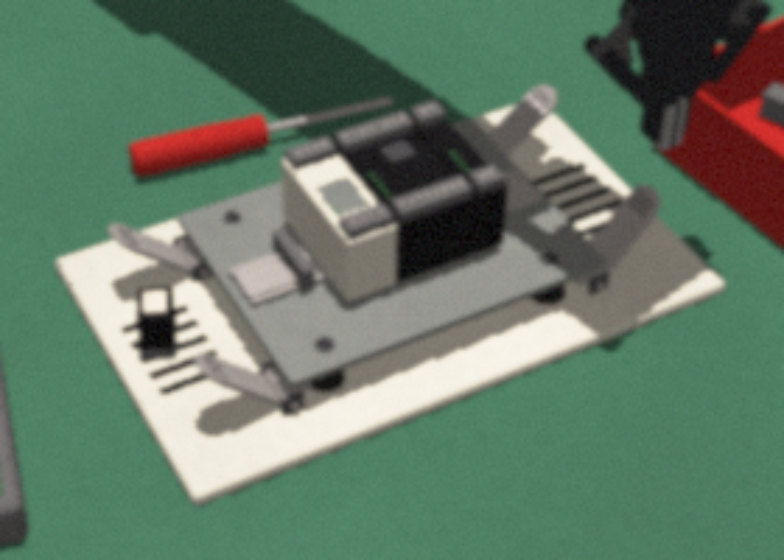

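```bash
python3 -m jog '[[[0,0.2,2],[0,0,0]],[[0,0.2,3.5],[0,0,0]],[[0,0.2,4.5],[0,0,0]],[[0,0.2,5.2],[0,0,0]],[[0,0.2,5.9],[0,0,0]],[[0,0.2,6.6],[0,0,0]],[[0,0.2,7.3],[0,0,0]],[[0,0.2,7.6],[0,0,0]]]'; python3 w.py
```

```text
time_s: 8.05
tool_pos: [629.8, 181.8, 29.9]
ee_rot: [[0.996, -0.084, 0.001], [-0.084, -0.996, 0.0], [0.001, -0.001, -1.0]]
contact_force: [-0.0, 0.7, 4.5]
width: -0.1
t 8.05 plate-frame 66.5 156.6 z 29.9 F [-0.   0.7  4.5] w -0.1 yaw -4.81 tilt [0.0007 0.0005]
nl [-1.345e+01  6.060e+00 -1.000e-02]; nr [-1.345e+01  2.526e+01 -2.000e-02]; fl [ 0.15  6.06 -0.  ]; fr [ 1.500e-01  2.526e+01 -1.000e-02]; tnl [-1.325e+01 -1.140e+00 -1.000e-02]; tnr [-1.325e+01  3.246e+01 -3.000e-02]; tfl [-0.05 -1.14  0.  ]; tfr [-5.000e-02  3.246e+01 -2.000e-02];
```

```bash
python3 -m jog '[[[0,0,0.4],[0,0,0]],[[0,0,0.8],[0,0,0]],[[0,0,1.2],[0,0,0]],[[0,0,1.5],[0,0,0]],[[0,0,1.7],[0,0,0]],[[0,0,1.7],[0,0,0]]]'; python3 w.py
```

```text
time_s: 8.65
tool_pos: [629.7, 181.8, 13.9]
ee_rot: [[0.996, -0.084, -0.0], [-0.084, -0.996, 0.0], [-0.0, -0.0, -1.0]]
contact_force: [0.1, 3.3, 6.0]
width: 0.1
t 8.65 plate-frame 66.5 156.6 z 13.91 F [0.1 3.3 6. ] w 0.1 yaw -4.8 tilt [-0.      0.0003]
nl [-13.45   6.06  -0.  ]; nr [-1.345e+01  2.526e+01 -1.000e-02]; fl [ 0.15  6.06 -0.  ]; fr [ 1.500e-01  2.526e+01 -1.000e-02]; tnl [-13.25  -1.14   0.  ]; tnr [-1.325e+01  3.246e+01 -1.000e-02]; tfl [-0.05 -1.14  0.  ]; tfr [-5.000e-02  3.246e+01 -1.000e-02];
```

```bash
python3 -m jog '[[[0,0,0.2],[0,0,0]],[[0,0,0.4],[0,0,0]],[[0,0,0.5],[0,0,0]],[[0,0,0.5],[0,0,0]],[[0,0,0.5],[0,0,0]]]'; python3 w.py
```

```text
time_s: 9.15
tool_pos: [630.0, 181.9, 13.5]
ee_rot: [[0.997, -0.083, -0.002], [-0.083, -0.997, -0.001], [-0.002, 0.001, -1.0]]
contact_force: [-10.4, -0.3, 25.1]
width: 0.1
t 9.15 plate-frame 66.7 156.7 z 13.47 F [-10.4  -0.3  25.1] w 0.1 yaw -4.77 tilt [-0.0019 -0.0006]
nl [-13.48   6.06   0.03]; nr [-13.49  25.26   0.04]; fl [0.12 6.07 0.  ]; fr [1.100e-01 2.527e+01 2.000e-02]; tnl [-13.27  -1.14   0.02]; tnr [-13.29  32.46   0.05]; tfl [-0.07 -1.13 -0.  ]; tfr [-9.000e-02  3.247e+01  2.000e-02];
```

The tongue is hard down at z 13.5 with 25 N. I'll lift and go back over the corner.

```bash
python3 -m jog '[[[0,0,-2],[0,0,0]],[[0,0,-5],[0,0,0]],[[0.1,2,-6.5],[0,0,0]],[[0.1,4.5,-6.5],[0,0,0]],[[0.1,6,-6.5],[0,0,0]],[[0.1,6,-5],[0,0,0]],[[0.1,6,-4],[0,0,0]],[[0.1,6,-4],[0,0,0]]]'; python3 w.py; python3 - <<'E'
from rig import arm
import cv2
c=arm.read_camera("scene");cv2.imwrite("pics/s2.png",cv2.resize(c["color"][170:370,190:470,::-1],None,fx=2.8,fy=2.8))
E
```

```text
time_s: 9.95
tool_pos: [622.7, 122.1, 44.1]
ee_rot: [[0.996, -0.083, -0.007], [-0.083, -0.997, -0.0], [-0.007, 0.001, -1.0]]
contact_force: [-0.4, -0.0, -1.1]
width: 0.3
t 9.95 plate-frame 64.4 96.6 z 44.08 F [-0.4 -0.  -1.1] w 0.3 yaw -4.78 tilt [-0.0074 -0.0001]
nl [-13.24   0.05   0.1 ]; nr [-13.25  19.25   0.11]; fl [ 0.36  0.06 -0.  ]; fr [3.500e-01 1.926e+01 1.000e-02]; tnl [-13.04  -7.15   0.09]; tnr [-13.05  26.45   0.12]; tfl [ 0.16 -7.14 -0.01]; tfr [1.500e-01 2.646e+01 2.000e-02];
```

View pics/s2.png

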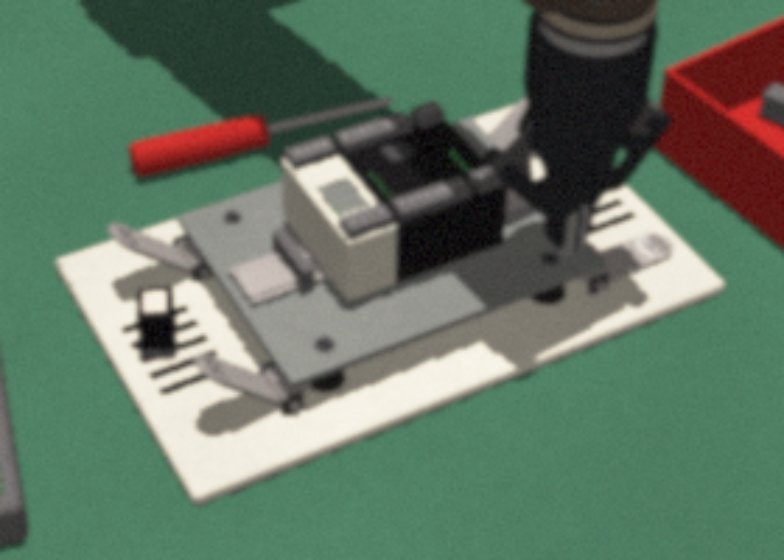

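The far-left shim now lies flat at about (640,248) in the picture. Both right shims stand; the near-left one is mostly hidden by the gripper. I'll press the corner again.

```bash
python3 -m jog '[[[0,0,0],[0,0,0]],[[0,0,0.2],[0,0,0]],[[0,0,0.4],[0,0,0]],[[0,0,0.6],[0,0,0]],[[0,0,0.8],[0,0,0]],[[0,0,0.9],[0,0,0]],[[0,0,0.9],[0,0,0]]]'; python3 w.py
```

```text
time_s: 10.7
tool_pos: [625.5, 121.7, 39.3]
ee_rot: [[0.996, -0.084, -0.0], [-0.084, -0.996, 0.0], [-0.0, -0.0, -1.0]]
contact_force: [-0.1, 1.1, -0.1]
width: -0.1
t 10.7 plate-frame 67.3 96.4 z 39.31 F [-0.1  1.1 -0.1] w -0.1 yaw -4.8 tilt [-0.0002  0.    ]
nl [-13.53   0.04   0.  ]; nr [-13.53  19.24   0.  ]; fl [ 0.07  0.04 -0.  ]; fr [ 0.07 19.24 -0.  ]; tnl [-13.33  -7.16   0.  ]; tnr [-13.33  26.44   0.  ]; tfl [-0.13 -7.16  0.  ]; tfr [-0.13 26.44  0.  ];
```

```bash
python3 -m jog '[[[0,0,0.1],[0,0,0]],[[0,0,0.2],[0,0,0]],[[0,0,0.3],[0,0,0]],[[0,0,0.4],[0,0,0]],[[0,0,0.4],[0,0,0]],[[0,0,0.4],[0,0,0]]]'; python3 w.py
```

```text
time_s: 11.3
tool_pos: [625.8, 121.7, 38.2]
ee_rot: [[0.997, -0.083, -0.001], [-0.083, -0.997, -0.0], [-0.001, 0.0, -1.0]]
contact_force: [-6.5, -1.0, 12.7]
width: 0.1
t 11.3 plate-frame 67.5 96.4 z 38.21 F [-6.5 -1.  12.7] w 0.1 yaw -4.78 tilt [-0.001  -0.0003]
nl [-1.355e+01  4.000e-02  1.000e-02]; nr [-13.56  19.24   0.02]; fl [ 0.05  0.04 -0.  ]; fr [4.000e-02 1.924e+01 1.000e-02]; tnl [-1.335e+01 -7.160e+00  1.000e-02]; tnr [-1.336e+01  2.644e+01  2.000e-02]; tfl [-0.15 -7.16 -0.  ]; tfr [-1.600e-01  2.644e+01  1.000e-02];
```

Far_left now stands firm: z 38.2 at 12.7 N, about 1 mm of give. I'll hold briefly, then retreat upward and check.

```bash
python3 -m jog '[[[0,0,0],[0,0,0]],[[0,0,0],[0,0,0]],[[0,0,-0.5],[0,0,0]],[[0,0,-3],[0,0,0]],[[0,0,-8],[0,0,0]],[[0,0,-12],[0,0,0]],[[0,0,-16],[0,0,0]],[[0,0,-18],[0,0,0]]]'; python3 -m jog '[[[-4,4,0],[0,0,0]],[[-7,8,0],[0,0,0]],[[-9,12,0],[0,0,0]],[[-11,16,0],[0,0,0]],[[-12,20,0],[0,0,0]],[[-13,24,0],[0,0,0]],[[-14,28,0],[0,0,0]],[[-15,32,0],[0,0,0]]]'; python3 -m jog '[[[0,3,0],[0,0,0]],[[0,5,0],[0,0,0]],[[0,5,0],[0,0,0]],[[0,5,0],[0,0,0]],[[0,5,0],[0,0,0]]]';python3 w.py; python3 - <<'E'
from rig import arm
import cv2,numpy as np
a={}
for n in("scene","top"): a[n]=arm.read_camera(n)["color"]
b=np.load("top.npy",allow_pickle=True).item()["color"]
A=cv2.resize(a["scene"][170:370,190:470,::-1],None,fx=1.4,fy=1.4)
T=cv2.resize(a["top"][120:320,140:420,::-1],None,fx=1.4,fy=1.4);B=cv2.resize(b[120:320,140:420,::-1],None,fx=1.4,fy=1.4)
cv2.imwrite("pics/fin.png",np.vstack([np.hstack([A,cv2.absdiff(T,B)]),np.hstack([T,B])]))
E
```

```text
time_s: 12.1
tool_pos: [627.3, 121.8, 220.2]
ee_rot: [[0.996, -0.084, 0.007], [-0.084, -0.996, 0.0], [0.007, -0.001, -1.0]]
contact_force: [0.6, -0.6, 1.3]
width: 0.1
time_s: 12.9
tool_pos: [448.5, -186.1, 215.3]
ee_rot: [[0.996, -0.084, 0.001], [-0.084, -0.996, -0.0], [0.001, 0.0, -1.0]]
contact_force: [0.6, -0.4, -0.3]
width: 0.2
time_s: 13.4
tool_pos: [445.1, -233.5, 215.0]
ee_rot: [[0.997, -0.083, -0.0], [-0.083, -0.997, 0.001], [-0.0, -0.001, -1.0]]
contact_force: [0.2, 0.4, -0.6]
width: 0.3
t 13.4 plate-frame -82.7 -272.7 z 215.04 F [ 0.2  0.4 -0.6] w 0.3 yaw -4.75 tilt [-0.0002  0.0006]
nl [ 1.510e+00 -3.687e+01  2.000e-02]; nr [ 1.490e+00 -1.767e+01  1.000e-02]; fl [ 1.511e+01 -3.685e+01  2.000e-02]; fr [ 1.509e+01 -1.765e+01  1.000e-02]; tnl [ 1.710e+00 -4.407e+01  2.000e-02]; tnr [ 1.680e+00 -1.047e+01  1.000e-02]; tfl [ 1.491e+01 -4.405e+01  2.000e-02]; tfr [ 14.88 -10.45   0.  ];
```

View pics/fin.png

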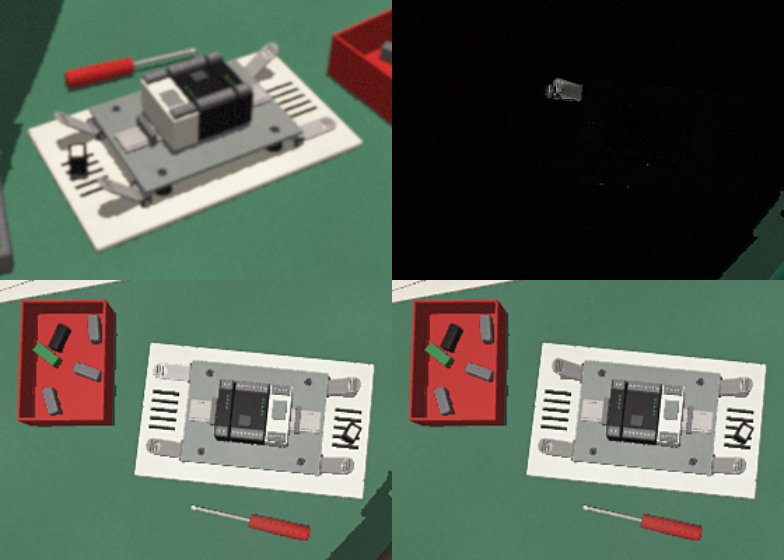

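In the before/after difference, only the far-left tongue at (563,90) and the arm's shadow changed. The plate and bystanders match, and the other three shims stand.

```bash
python3 -c "
from rig import arm
print(arm.finish_job())"
```

```text
the job is handed in; nothing more can be done
None
```

The corner that rocked was far_left. Its shim is now pressed flat and the corner stands firm. I handed the job in at about 13.5 s; no verdict was reported.

| Press | Force | Fingertip height | Result |
|---|---|---|---|
| near_right | 13 N | 39.1 mm | firm |
| near_left | 18 N | 39.0 mm | firm |
| far_left | 15 N | 34.5 mm | went down about 4.5 mm to a stop |
| far_left shim tongue | 25 N | 13.5 mm | flat against a hard stop |
| far_left again | 12.7 N | 38.2 mm | gave about 1 mm, firm |

I did not press far_right, because the rocking corner had already been found.

**Last checks:** in the part of the top view around the base, bin and screwdriver, the only changes since the start were the far_left tongue and the arm's shadow. The multimeter was outside that comparison, and nothing came near it. The other three shims stand, the fingers are clear, and the contact force reads about zero. No check failed or disagreed. I judged the shim angles and the plate's level from the pictures and press heights, not by measuring them directly.

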